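# Unpack a wheelchair frame tube from its mailing tube

### The arm

A 6-joint arm with a two-finger parallel gripper is mounted at the origin on the work surface. World frame = base frame: x ahead of the robot, y to its left, z up, the work surface at z = 0. Lengths are in m, angles in rad, forces in N, time in s.
With the tool pointing down it reaches from about 0.4 to 0.925 m from the base axis. Payload 12.5 kg.
Tool frame: the origin (TCP) lies midway between the tips of the shut fingers; the grasp point (between the pads) lies 19 mm behind it (tcp_to_grasp is the distance from the TCP to the grasp point, in m); z points along the fingers, x is the direction in which the jaws open and shut, and the axes are right-handed (so a half turn about z gives the same grasp; the last joint's range is limited). The gripper opens to 95 mm and grips with 3 to 60 N. Pads are 20 mm wide; open, the fingers measure 119 mm over their backs; the gripper's body (75 mm by 180 mm) begins 59 mm behind the grasp point.
Start: joints at [-1.267, 0.491, 1.559, -0, 1.092, -0.106], TCP at [0.249, -0.573, 0.175] pointing down, gripper open.
Joint ranges: [-3.1, 3.1], [-0.84, 2.19], [0.05, 2.79], [-1.13, 4.28], [0.06, 2.93], [-2.69, 2.69]. Speed limits (rad/s): [2.22, 2.22, 2.79, 3.14, 3.14, 3.14].

### API

Orientations are given as a 3x3 rotation matrix whose columns are the frame's x, y, z axes.
In Python, from station import * gives the robot as it stands. The module is installed in compiled form; this text tells all that it offers.
- The arm moves only by the shell command python3 -m crank 'ROWS' [OPENING] [FORCE]. ROWS is JSON, a list of rows, each a list of 6 numbers: the shift along the tool's x, y, z in cm, then the turn, a rotation vector about the tool's x, y, z in rad. A call has exactly 5 rows; each row shifts and turns the commanded pose from where the row before left it, along the tool's axes as they then stand; what a row does not reach is not made up. A row lasts 1/8 s, in which the tool goes at most 62.5 mm and 10.7 degrees, less where a joint would pass 70% of its speed; a pose out of reach is approached as far as the arm can. A call is refused whole if a number of a shift passes 6.25 or a number of a turn 0.188, either way. A call with a gripper value outside its range is refused whole. OPENING is the closure, from -1 (fully open) to 1 (shut), so that 0 is half open, set as the call begins (- or left out, the last holds). The fingers move at their own pace and stop on an object; FORCE is the grip in N (left out, the last holds). Time passes only in rows, so rows that do not move let the fingers close, or fill a call up. It gives the time, the measured TCP pose, the force and the opening at its end, in the units of the state.
- observe(): the state, without advancing time (a new reading comes with each control period).
- capture(name): name is "scene" or "side" or "wrist"; returns (picture, depth): 400x640x3 uint8, blue, green, red; 400x640 float32, m along the optical axis (not along the pixel's ray), 0 where there is no reading.
- camera_info(name): a dict with "fovy" (degrees; the focal length in pixels is half the picture's height over the tangent of half this angle, whatever the lens; pixels are square), "cx", "cy" (the principal point, pixels), "eye" and "rotation" of the camera in the world. Camera axes: x right, y down, z forward; pixel columns grow to the right and rows downward; lengths in m; the calibration is good to about 2 mm. A picture is of the moment at which its call begins: read the wrist's pose just before it. camera_info takes no time and is no camera call; for the wrist camera it gives the pose at the moment of the call.
- finish_job(): hands the job in, once; it reports no verdict.
The state is a dict: "clock": time; "joint_pos": joint angles; "dq": joint speeds; "joint_torque": joint torques, N m; "position": TCP position; "tcp_rot": TCP orientation; "contact_force": force on the tool from outside, world axes, zero at the start; "torque": the same for the moment, N m; "opening": finger opening in m.
Only numpy, scipy, OpenCV 4.12 (cv2) and the standard library are available. Lean on these libraries where they do the work, as an engineer would, in place of code of your own. Each camera call takes 0.05 s, during which the arm holds its last target. There are 200 camera calls.

### The job

Draw the aluminium wheelchair tube right out of the cardboard mailing tube, working it hand over hand through the notches of the two red guides, then lift it out and lay it in both V saddles of the blue stand, centred end to end, and let go. Do not let the tube fall to the desk, and leave the bottle and the two cups where they stand.

Things in the scene. Friction and masses are not known exactly. Their poses are not given: they have to be found in the camera images.
- mailer: Cardboard mailing tube fixed level on two wooden cradles, rear closed. Outer diameter 42 mm, bore 34 mm, bore axis 72 mm above the desk; cradles up to 79 mm high, 75 mm wide. Origin on the desk straight below the centre of the open mouth; +x points level out of the mouth along the axis (the way to draw), z up; it reaches back to x = -342 mm. It does not move.
- rod: The part: straight smooth aluminium tube 360 mm long, 18 mm diameter, round black end plugs, 0.1 to 0.21 kg. Origin at mid-length on its axis; x along it to the leading end; it may roll about x. At the start it lies on the bore's floor (axis 65 mm above the desk), 45 to 75 mm out of the mouth, and slides freely. In the guides its axis is 62 mm above the desk.
- rod_lead (a point): The tip of the end of the aluminium tube that sticks out of the mailing tube at the start (180 mm from its middle).
- rod_tail (a point): The tip of its other end, hidden in the mailing tube at the start.
- guide_near: First red guide, fixed in line with the mailing tube 135 to 150 mm from its mouth: an upright 12 mm thick (x), 54 mm wide (y), with a notch open at the top, 30 mm wide, floor 53 mm and prongs 90 mm above the desk; foot 40 x 74 x 8 mm. Origin on the desk below the notch; axes as mailer. The part passes endwise through the notch or lifts out upwards; fingers do not fit through.
- guide_far: Second red guide, the same in size and axes, 262 to 280 mm in front of the mouth. With the aluminium tube just out of the mouth, both guides together carry it level.
- stand: Blue stand fixed to the desk: foot 230 x 50 x 10 mm and two saddles, each 16 mm thick, at x = -90 and +90 mm, each a black rubber-faced V (45 degree faces) open at the top, 65 mm wide over all, up to 86 mm high. Origin on the desk under the middle; x along the line through both saddles, in which the part is to lie (either way round).
- stand_rest (a point): Point on the stand midway between its saddles, about 65 mm above the desk: the middle of the aluminium tube when it rests centred in both saddles. Axes as stand.
- bottle: Bystander: pale translucent plastic water bottle, 64 mm diameter, 190 mm high, loose; origin at the centre of its underside.
- foam_cup: Bystander: white foam cup, 80 mm diameter at the rim, 95 mm high, loose; origin at the centre of its underside.
- coffee_cup: Bystander: orange coffee cup with black lid, 80 mm diameter, 108 mm high, loose; origin at the centre of its underside.
Not all that is in view belongs to the job. What is shaped like the guide_far but pink or purple is not meant.

How it is judged:
By the outcome, as a careful person would: the job done as asked, in the order asked, and still so for the second after the job is handed in, with the robot touching nothing.
It also fails if it takes over 67 s, if anything falls off the work surface, if the arm or the gripper's body presses on something with over 40 N, if the wrist force passes 120 N, or if a joint passes its speed limit or range.

## Working session

There is one attempt and no reset: what is moved stays moved. The work goes in short steps, Python scripts to look and compute and a shell command to move; the robot and the scene stay as the last step left them, time stands still between calls to the robot, and variables do not carry over. Pictures are saved under pics/ and viewed, about 8 in all and at most 12, crops included, and the job is handed in when it is done.

```bash
mkdir -p pics
cat > h.py <<'E'
from station import *
import numpy as np, cv2
def snap(n,f,crop=None,s=1):
    c=camera_info(n); im,d=capture(n); np.savez('pics/'+f,im=im,d=d,**{k:c[k] for k in c})
    show(f,crop,s)
def show(f,crop=None,s=1,out=None):
    im=np.load('pics/'+f+'.npz')['im']
    if crop: im=im[crop[1]:crop[3],crop[0]:crop[2]]
    cv2.imwrite('pics/'+(out or f)+'.png',cv2.resize(im,None,fx=s,fy=s,interpolation=cv2.INTER_CUBIC))
def ray(z,u,v):
    f=200/np.tan(np.radians(z['fovy'])/2)
    return z['rotation']@np.array([(u-z['cx'])/f,(v-z['cy'])/f,1])
def atz(f,u,v,h):
    z=np.load('pics/'+f+'.npz'); r=ray(z,u,v); return z['eye']+r*(h-z['eye'][2])/r[2]
def dep(f,u,v):
    z=np.load('pics/'+f+'.npz'); return z['eye']+ray(z,u,v)*z['d'][int(round(v)),int(round(u))]
E
python3 - <<'E'
from h import *
np.set_printoptions(precision=3,suppress=True)
for n in("scene","side","wrist"):
    snap(n,n+'0'); c=camera_info(n); print(n,c)
a=cv2.imread('pics/scene0.png');b=cv2.imread('pics/side0.png')
print(observe())
E
```

```text
scene {'fovy': 51.702952914703424, 'cx': 321.8839612944228, 'cy': 203.8075875850561, 'eye': array([ 1.024, -0.376,  1.151]), 'rotation': array([[ 0.743,  0.57 , -0.351],
       [ 0.669, -0.637,  0.383],
       [-0.006, -0.52 , -0.854]])}
side {'fovy': 54.28138708050425, 'cx': 320.27228782558655, 'cy': 195.2997919114229, 'eye': array([-0.074,  0.834,  0.911]), 'rotation': array([[-0.738, -0.447,  0.506],
       [-0.675,  0.467, -0.571],
       [ 0.019, -0.763, -0.646]])}
wrist {'fovy': 58.54353693452271, 'cx': 316.5711673104447, 'cy': 198.196342260155, 'eye': array([ 0.308, -0.547,  0.384]), 'rotation': array([[ 0.398, -0.892, -0.214],
       [-0.917, -0.387, -0.093],
       [ 0.   ,  0.233, -0.973]])}
{'clock': 0.15, 'joint_pos': array([-1.267,  0.491,  1.559,  0.   ,  1.092, -0.106]), 'dq': array([ 0.001, -0.002, -0.002, -0.001,  0.001, -0.001]), 'joint_torque': array([  0.002, -61.29 , -25.828,   0.069,   0.047,  -0.   ]), 'position': array([ 0.249, -0.573,  0.175]), 'tcp_rot': array([[ 0.398, -0.917, -0.   ],
       [-0.917, -0.398,  0.001],
       [-0.001, -0.   , -1.   ]]), 'contact_force': array([-0.57 ,  0.231,  0.266]), 'torque': array([-0.025, -0.05 , -0.019]), 'opening': 0.09528018342611137}
```

View pics/scene0.png

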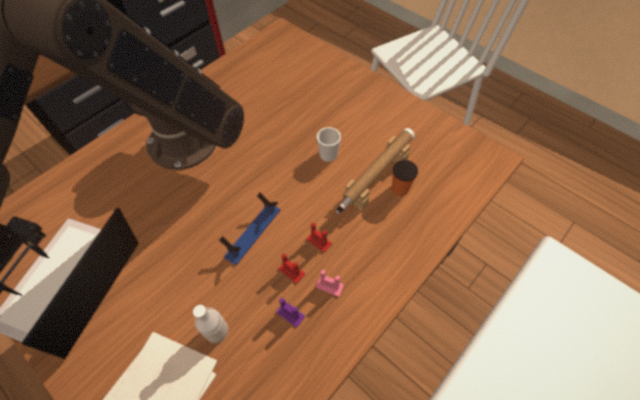

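View pics/side0.png

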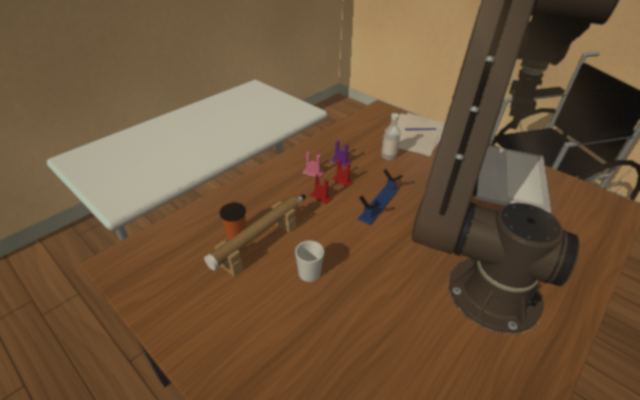

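The scene view shows the mailer (345,205)-(410,133), with the rod tip near (340,209), red guides at about (318,240) and (291,268), and the stand between (265,205) and (230,250). Pink and purple decoys stand beyond the guides. I'll enlarge it.

Run:
```python
from h import *
show('scene0',(190,120,440,300),3.2,'sc')
show('side0',(190,140,430,290),3.3,'sd')
```

```text
(no output)
```

View pics/sc.png

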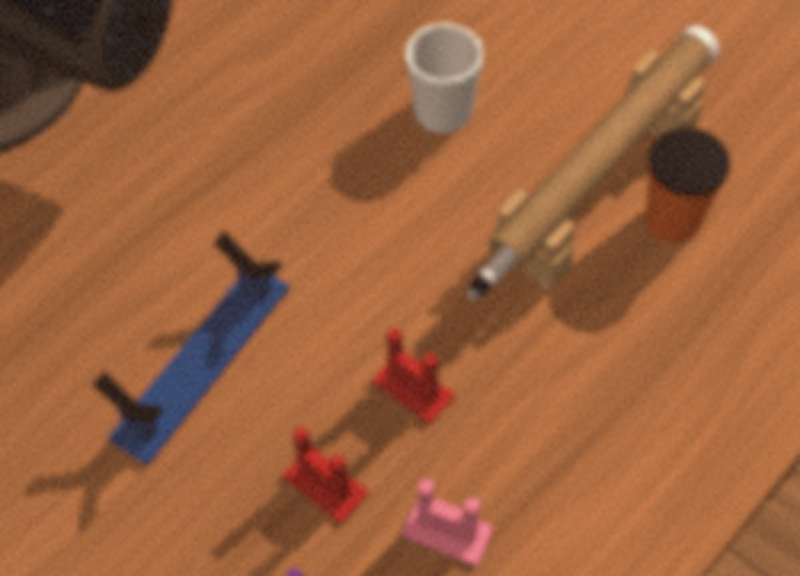

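View pics/sd.png

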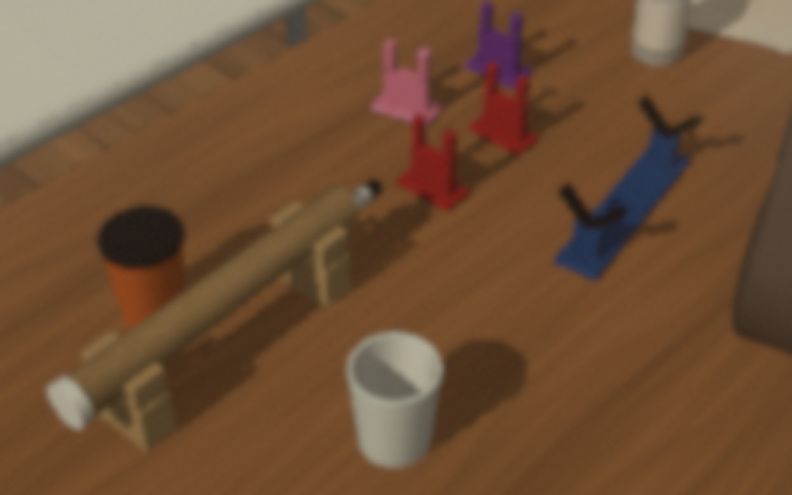

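The crops show the rod tip at sc(478,290)/sd(376,187), the guide prongs and the V tips clearly.

Run:
```python
from h import *
np.set_printoptions(precision=4,suppress=True)
S=lambda u,v,h:atz('scene0',190+u/3.2,120+v/3.2,h)[:2]
D=lambda u,v,h:atz('side0',190+u/3.3,140+v/3.3,h)[:2]
for n,h,a,b in [('near1',.09,(394,333),(418,119)),('near2',.09,(431,358),(449,135)),('far1',.09,(302,433),(492,67)),('far2',.09,(338,461),(522,81)),
 ('tip',.065,(478,292),(378,187)),('rear top',.093,(700,32),(62,378)),
 ('v far a',.086,(222,239),(567,189)),('v far b',.086,(278,266),(622,212)),('v near a',.086,(103,379),(645,100)),('v near b',.086,(156,410),(698,121)),
 ('foam',.095,(445,50),(395,368)),('cof',.108,(688,160),(141,238))]:
    p,q=S(*a,h),D(*b,h); print(n,p,q)
# depth cloud
for f in('scene0','side0'):
    z=np.load(f'pics/{f}.npz');vv,uu=np.mgrid[:400,:640];F=200/np.tan(np.radians(z['fovy'])/2)
    P=np.stack([(uu-z['cx'])/F,(vv-z['cy'])/F,np.ones_like(uu)],-1)*z['d'][...,None]@z['rotation'].T+z['eye']
    hsv=cv2.cvtColor(z['im'],cv2.COLOR_BGR2HSV).astype(int);b,g,r=z['im'].astype(int).transpose(2,0,1)
    red=(r>90)&(g<55)&(b<60)&(P[...,2]>.02)&(P[...,2]<.12); blue=(b>r+25)&(g<b-10)&(P[...,2]<.05)&(P[...,2]>-.02)&(abs(P[...,0]-.5)<.6)
    tab=(P[...,2]<.02)&(P[...,2]>-.02)
    print(f,'table z',np.median(P[tab][:,2]),'dark ok',(z['d']>0).mean())
    print(' red',np.median(P[red],0),red.sum(),' blue',P[blue].mean(0),blue.sum())
    k=(hsv[...,0]>10)&(P[...,2]>.075)&(P[...,2]<.1)&(P[...,0]>.5)&(P[...,1]>-.1)&(P[...,1]<.5)
    Q=P[k&(P[...,2]>.085)]; print(' mailertop n',len(Q),Q.min(0) if len(Q) else '',Q.max(0) if len(Q) else '')
```

```text
near1 [0.6146 0.0305] [0.6478 0.0411]
near2 [0.6569 0.0339] [0.6063 0.0388]
far1 [ 0.622  -0.0963] [ 0.6531 -0.0849]
far2 [ 0.6637 -0.0942] [ 0.6124 -0.0875]
tip [0.6345 0.126 ] [0.6221 0.1278]
rear top [0.6118 0.5079] [0.618  0.5065]
v far a [ 0.4211 -0.0026] [0.4678 0.0185]
v far b [0.4826 0.0118] [0.408  0.0087]
v near a [ 0.45   -0.1771] [ 0.4978 -0.1572]
v near b [ 0.5084 -0.1659] [ 0.4355 -0.1656]
foam [0.4294 0.3099] [0.4242 0.3105]
cof [0.7049 0.3545] [0.6928 0.3646]
scene0 table z 0.0007530734275663642 dark ok 0.99584765625
 red [0.6499 0.025  0.0537] 356  blue [ 0.4665 -0.0909  0.0106] 684
 mailertop n 886 [ 0.5919 -0.0665  0.085 ] [0.7788 0.4992 0.0996]
side0 table z -0.0015692251634799037 dark ok 0.99612109375
 red [0.6393 0.0351 0.0513] 387  blue [ 0.4568 -0.0794  0.0134] 398
 mailertop n 1178 [ 0.5908 -0.0997  0.085 ] [2.1727 0.4998 0.1   ]
```

```bash
python3 -m crank '[[0,0,-6,0,0,-0.18],[0,0,-6,0,0,-0.18],[0,0,0,0,0,-0.18],[0,0,0,0,0,-0.18],[0,0,0,0,0,-0.18]]' -1 10
python3 -m crank '[[0,0,0,0,0,-0.18],[0,0,0,0,0,-0.14],[3.3,-5.7,0,0,0,0],[3.3,-5.7,0,0,0,0],[3.3,-5.7,0,0,0,0]]'
python3 -m crank '[[3.3,-5.7,0,0,0,0],[3.3,-5.7,0,0,0,0],[3.3,-5.7,0,0,0,0],[3.3,-5.7,0,0,0,0],[3.3,-5.7,0,0,0,0]]'
python3 -m crank '[[3.3,-5.7,0,0,0,0],[3.3,-5.7,0,0,0,0],[0,0,0,0,0,0],[0,0,0,0,0,0],[0,0,0,0,0,0]]'
python3 - <<'E'
from h import *
snap('wrist','w1'); print(camera_info('wrist'),observe())
show('w1',None,1.25)
E
```

```text
clock: 0.78
position: [0.249, -0.5731, 0.2953]
tcp_rot: [[0.968, -0.252, -0.0], [-0.252, -0.968, 0.0], [-0.0, -0.0, -1.0]]
contact_force: [0.9, -0.4, 0.6]
opening: 0.095
clock: 1.4
position: [0.3337, -0.4039, 0.2952]
tcp_rot: [[0.998, 0.058, -0.0], [0.058, -0.998, 0.0], [-0.0, -0.0, -1.0]]
contact_force: [1.0, -0.6, 0.5]
opening: 0.095
clock: 2.02
position: [0.4741, -0.1246, 0.2955]
tcp_rot: [[0.998, 0.059, 0.0], [0.059, -0.998, -0.0], [0.0, 0.0, -1.0]]
contact_force: [-0.0, -1.2, 0.1]
opening: 0.0953
clock: 2.65
position: [0.5294, -0.016, 0.2955]
tcp_rot: [[0.998, 0.057, -0.0], [0.057, -0.998, -0.0], [-0.0, 0.0, -1.0]]
contact_force: [-0.5, -0.3, -0.2]
opening: 0.0948
{'fovy': 58.54353693452271, 'cx': 316.5711673104447, 'cy': 198.196342260155, 'eye': array([0.52455887, 0.04919117, 0.5048088 ]), 'rotation': array([[ 9.98367449e-01,  5.53016665e-02,  1.42885201e-02],
       [ 5.71101983e-02, -9.70561306e-01, -2.33985418e-01],
       [ 9.28101242e-04,  2.34419445e-01, -9.72135105e-01]])} {'clock': 2.7, 'joint_pos': array([-1.54891536e-01,  2.48025415e-01,  1.61312375e+00, -2.11545957e-04,
        1.28038849e+00, -2.11997936e-01]), 'dq': array([-1.38550643e-05, -7.95197762e-04, -2.03485270e-03,  3.61169585e-04,
        1.25840627e-03,  1.46382134e-03]), 'joint_torque': array([ 4.77704890e-01, -4.68308079e+01, -2.85421586e+01,  7.90862390e-02,
        5.20290120e-02, -8.90513300e-03]), 'position': array([ 0.52939381, -0.01602605,  0.29551609]), 'tcp_rot': array([[ 9.98366414e-01,  5.71358343e-02,  2.30780256e-05],
       [ 5.71358379e-02, -9.98366392e-01, -2.08747309e-04],
       [ 1.11133735e-05,  2.09724885e-04, -9.99999978e-01]]), 'contact_force': array([-0.4474859 ,  0.33857853, -0.14765023]), 'torque': array([ 0.0013037 , -0.07027442, -0.02201242]), 'opening': 0.09495323014257435}
```

View pics/w1.png

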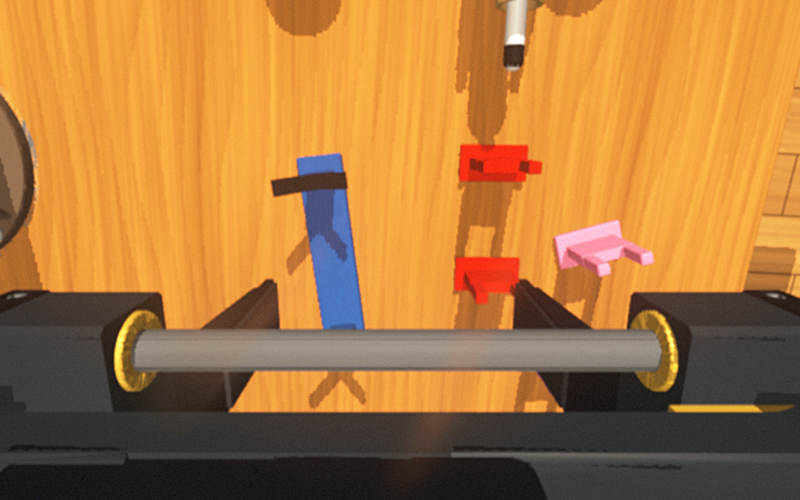

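The wrist view shows the rod's black plug tip at (513,69), guide_near's foot (461..527,145..181), guide_far's foot (456..518, 258..292), the stand foot's rear edge (298..341,156), and a saddle at (272..347,185).

Run:
```python
from h import *
np.set_printoptions(precision=4,suppress=True)
for n,u,v,h in [('tip',513,69,.065),('rodL y20',505,20,.065),('rodR y20',526.5,20,.065),('tipL',503,60,.065),('tipR',523.5,60,.065),
 ('nTL',461,145,.008),('nTR',527,146,.008),('nBR',526,180,.008),('nBL',459,181,.008),
 ('fTL',456.5,258,.008),('fTR',518.5,258,.008),('fBL',454,292,.008),('sTL',298,157,.01),('sTR',341,154,.01),
 ('sBL',322,330,.01),('sBR',364,328,.01),('vL',272,188,.086),('vR',347,181,.086),('npL',476,168,.09),('npR',536,167,.09)]:
    print(n,atz('w1',u/1.25,v/1.25,h)[:2], dep('w1',u/1.25,v/1.25))
for n,h,a in [('bottle top',.19,(200,311)),]: print(n,atz('scene0',*a,h),dep('scene0',*a),dep('side0',393,118))
```

```text
tip [0.6295 0.1194] [0.6286 0.1188 0.0688]
rodL y20 [0.6174 0.1603] [ 0.6314  0.1771 -0.0015]
rodR y20 [0.6367 0.1614] [0.6532 0.1779 0.0005]
tipL [0.6194 0.1266] [0.6332 0.1379 0.001 ]
tipR [0.6382 0.1277] [0.6549 0.1392 0.0005]
nTL [0.596  0.0483] [0.5961 0.0483 0.0071]
nTR [0.6676 0.0513] [0.6675 0.0513 0.0083]
nBR [0.6712 0.0148] [0.6733 0.0143 0.0008]
nBL [0.5973 0.0095] [ 0.5986  0.0088 -0.0009]
fTL [ 0.6024 -0.0784] [ 0.6027 -0.079   0.0059]
fTR [ 0.6737 -0.0744] [ 0.6763 -0.0765 -0.0006]
fBL [ 0.6032 -0.1198] [ 0.6046 -0.1229 -0.0011]
sTL [0.4198 0.0254] [0.4191 0.0253 0.0065]
sTR [0.4664 0.0313] [0.4653 0.031  0.    ]
sBL [ 0.4497 -0.1757] [0.5124 0.0127 0.4244]
sBR [ 0.4996 -0.1703] [ 0.4995 -0.1713  0.0077]
vL [ 0.4118 -0.0008] [ 0.4111 -0.0011  0.0832]
vR [0.4816 0.0098] [0.4729 0.0017 0.0002]
npL [0.5998 0.0287] [0.606  0.0271 0.056 ]
npR [0.6546 0.0328] [0.6543 0.0328 0.091 ]
bottle top [ 0.6123 -0.357   0.19  ] [ 0.613  -0.357   0.1915] [ 0.6089 -0.3447  0.1773]
```

```bash
python3 -m crank '[[3.5,-5.1,0,0,0,0.012],[3.5,-5.1,0,0,0,0],[3.6,-5.1,0,0,0,0],[0,0,5,0,0,0],[0,0,5,0,0,0]]' -0.2 25
python3 -m crank '[[0,0,4,0,0,0],[0,0,3.5,0,0,0],[0,0,0,0,0,0],[0,0,0,0,0,0],[0,0,0,0,0,0]]'
python3 - <<'E'
from h import *
snap('wrist','w2'); print(observe()['position'])
show('w2',None,1.25)
E
```

```text
clock: 3.32
position: [0.6281, 0.1428, 0.1941]
tcp_rot: [[0.999, 0.046, 0.001], [0.046, -0.999, -0.0], [0.001, 0.0, -1.0]]
contact_force: [0.4, 0.7, -0.4]
opening: 0.0576
clock: 3.95
position: [0.6286, 0.1432, 0.1222]
tcp_rot: [[0.999, 0.047, 0.003], [0.047, -0.999, 0.0], [0.003, -0.0, -1.0]]
contact_force: [-0.1, -0.0, 0.2]
opening: 0.0571
[0.62844769 0.14326098 0.12200951]
```

View pics/w2.png

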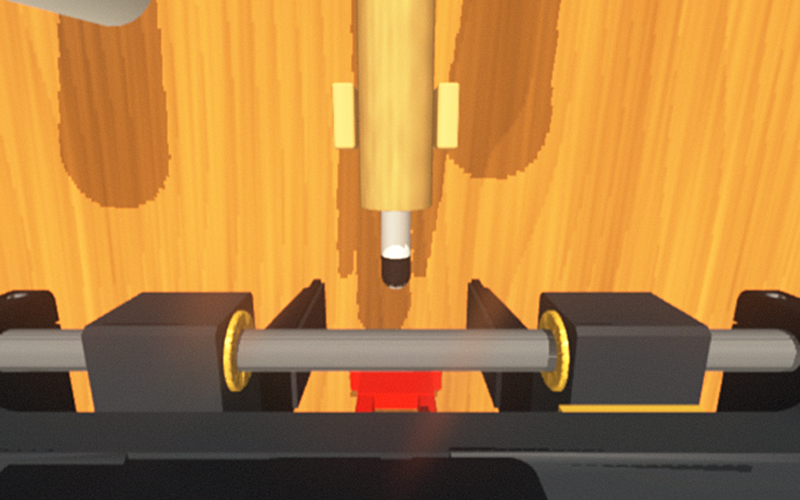

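The rod lies midway between the fingers, with its tip at (395,287) and the mouth edge at (396,208). I'll check the numbers before going down.

Run:
```python
from h import *
np.set_printoptions(precision=4,suppress=True)
print(atz('w2',395.5/1.25,287/1.25,.065),atz('w2',396/1.25,209/1.25,.093),atz('w2',396/1.25,235/1.25,.072),atz('w2',396/1.25,10/1.25,.093))
```

```text
[0.6289 0.1189 0.065 ] [0.6266 0.1725 0.093 ] [0.6276 0.1537 0.072 ] [0.622  0.2701 0.093 ]
```

```bash
python3 -m crank '[[0,0,4,0,0,0],[0,0,3.6,0,0,0],[0,0,0,0,0,0],[0,0,0,0,0,0],[0,0,0,0,0,0]]' -0.2 25
python3 -m crank '[[0,0,0,0,0,0],[0,0,0,0,0,0],[0,0,0,0,0,0],[0,0,0,0,0,0],[0,0,0,0,0,0]]' 1 25
```

```text
clock: 4.62
position: [0.6287, 0.1435, 0.0463]
tcp_rot: [[0.999, 0.047, 0.003], [0.047, -0.999, 0.0], [0.003, -0.0, -1.0]]
contact_force: [-0.2, -0.4, -0.1]
opening: 0.0568
clock: 5.25
position: [0.6278, 0.1433, 0.0444]
tcp_rot: [[0.999, 0.047, -0.0], [0.047, -0.999, -0.0], [-0.0, 0.0, -1.0]]
contact_force: [-0.2, 0.3, 0.3]
opening: 0.0119
```

```bash
python3 -m crank '[[0,0,0,0,0,0],[0,0.5,0,0,0,0],[0,0.5,0,0,0,0],[0,0.5,0,0,0,0],[0,0,0,0,0,0]]'
python3 - <<'E'
from h import *
snap('wrist','w3',(200,120,440,330),3)
E
```

```text
clock: 5.88
position: [0.6286, 0.1278, 0.0444]
tcp_rot: [[0.999, 0.046, 0.0], [0.046, -0.999, -0.0], [0.0, 0.0, -1.0]]
contact_force: [0.0, 0.1, 0.4]
opening: 0.0002
```

View pics/w3.png

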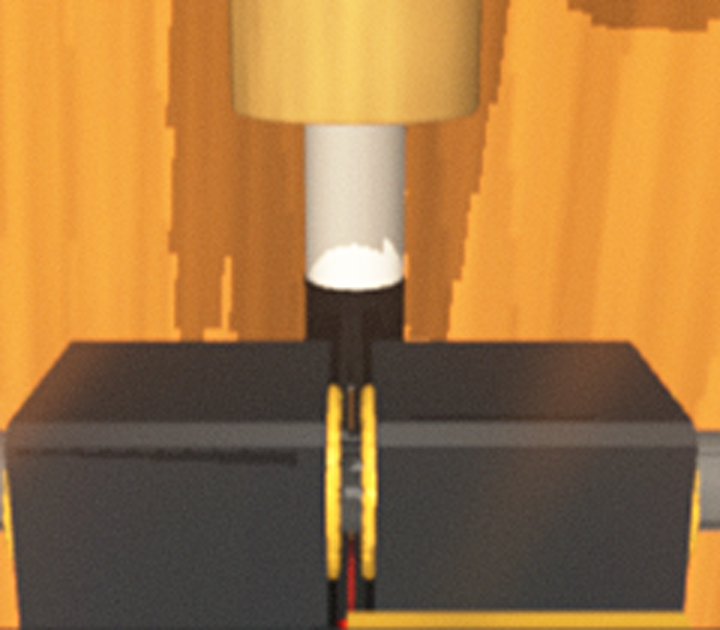

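The jaws are fully shut with the rod not between them. The plug boundary at crop (355,287) tells whether the rod moved.

Run:
```python
from h import *
np.set_printoptions(precision=4,suppress=True)
print(atz('w2',395.5/1.25,258/1.25,.072),atz('w3',200+355/3,120+287/3,.072),'mouth',atz('w3',200+355/3,120+122/3,.093))
print(dep('w2',316,200),dep('w3',318,120+230/3),dep('w3',318,120+330/3),dep('w2',316,222))
for f in('w2','w3'):
  z=np.load(f'pics/{f}.npz'); print(z['eye'],z['rotation'][:,2]); print([np.round(dep(f,317,v),3).tolist() for v in range(150,250,8)])
im,d=capture('scene');c=camera_info('scene');np.savez('pics/s3',im=im,d=d,**c);show('s3',(280,130,420,250),4)
```

```text
[0.6279 0.1396 0.072 ] [0.628  0.1399 0.072 ] mouth [0.6264 0.1719 0.093 ]
[0.6274 0.1447 0.0728] [0.6273 0.1504 0.0729] [0.6279 0.1375 0.0887] [0.6282 0.1274 0.0721]
[0.6239 0.2083 0.3315] [ 0.0143 -0.2337 -0.9722]
[[0.626, 0.184, 0.093], [0.626, 0.179, 0.095], [0.627, 0.173, 0.093], [0.627, 0.165, 0.073], [0.627, 0.159, 0.074], [0.628, 0.152, 0.072], [0.628, 0.146, 0.072], [0.628, 0.14, 0.073], [0.629, 0.134, 0.073], [0.629, 0.128, 0.074], [0.629, 0.12, 0.07], [0.631, 0.088, -0.001], [0.631, 0.08, 0.001]]
[0.6245 0.1931 0.2537] [ 0.0117 -0.234  -0.9722]
[[0.626, 0.177, 0.093], [0.626, 0.173, 0.094], [0.626, 0.166, 0.073], [0.626, 0.162, 0.072], [0.626, 0.158, 0.074], [0.627, 0.154, 0.072], [0.627, 0.15, 0.072], [0.627, 0.145, 0.073], [0.627, 0.141, 0.073], [0.627, 0.137, 0.074], [0.627, 0.138, 0.09], [0.627, 0.138, 0.101], [0.627, 0.135, 0.104]]
```

View pics/s3.png

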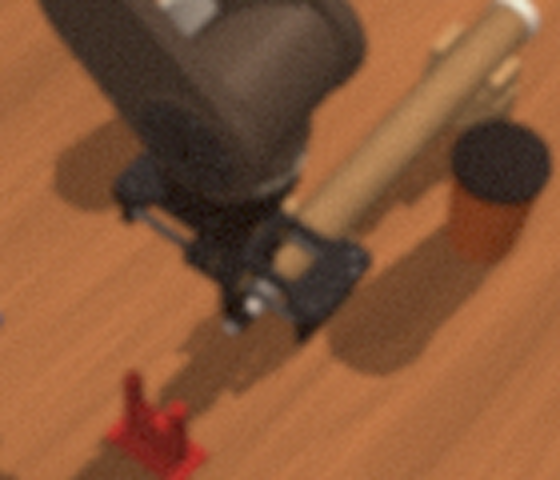

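Run:
```python
from h import *
np.set_printoptions(precision=3,suppress=True)
for f,cols in(('w1',(214,216,218,416,418,420)),('w2',(246,250,254,256,258,376,378,382))):
  z=np.load(f'pics/{f}.npz');print(f)
  for v in (226,230,234,240,248): print(v,[dep(f,u,v).tolist() and np.round(dep(f,u,v),3).tolist() for u in cols], z['d'][v,list(cols)])
```

```text
w1
226 [[0.478, -0.007, 0.34], [0.479, -0.007, 0.339], [0.479, -0.008, 0.336], [0.577, -0.002, 0.337], [0.577, -0.002, 0.339], [0.578, -0.002, 0.338]] [0.173 0.174 0.176 0.176 0.173 0.174]
230 [[0.479, -0.008, 0.342], [0.479, -0.009, 0.341], [0.48, -0.009, 0.34], [0.576, -0.003, 0.341], [0.577, -0.003, 0.34], [0.577, -0.002, 0.344]] [0.171 0.172 0.173 0.172 0.173 0.169]
234 [[0.48, -0.008, 0.348], [0.481, -0.009, 0.345], [0.48, -0.01, 0.342], [0.575, -0.005, 0.343], [0.575, -0.004, 0.346], [0.576, -0.003, 0.347]] [0.166 0.168 0.172 0.171 0.168 0.167]
240 [[0.48, -0.011, 0.348], [0.481, -0.012, 0.345], [0.48, -0.014, 0.341], [0.576, -0.008, 0.343], [0.575, -0.006, 0.347], [0.575, -0.005, 0.35]] [0.166 0.169 0.173 0.171 0.167 0.163]
248 [[0.481, -0.015, 0.349], [0.481, -0.016, 0.346], [0.481, -0.017, 0.343], [0.576, -0.011, 0.344], [0.576, -0.01, 0.347], [0.576, -0.009, 0.35]] [0.165 0.169 0.172 0.171 0.168 0.165]
w2
226 [[0.561, 0.098, -0.001], [0.595, 0.153, 0.165], [0.597, 0.153, 0.166], [0.597, 0.152, 0.162], [0.598, 0.152, 0.161], [0.657, 0.155, 0.162], [0.657, 0.156, 0.166], [0.6
[... 318 characters left out ...]
5, 0.154, 0.179], [0.597, 0.153, 0.178], [0.598, 0.152, 0.173], [0.599, 0.151, 0.172], [0.599, 0.15, 0.167], [0.656, 0.153, 0.169], [0.656, 0.155, 0.174], [0.657, 0.156, 0.176]] [0.161 0.162 0.167 0.168 0.173 0.171 0.166 0.164]
240 [[0.596, 0.153, 0.186], [0.598, 0.152, 0.182], [0.598, 0.15, 0.177], [0.599, 0.149, 0.173], [0.599, 0.146, 0.167], [0.656, 0.15, 0.17], [0.656, 0.152, 0.175], [0.656, 0.155, 0.182]] [0.154 0.158 0.163 0.167 0.174 0.171 0.166 0.159]
248 [[0.597, 0.151, 0.19], [0.599, 0.15, 0.188], [0.599, 0.147, 0.178], [0.599, 0.145, 0.173], [0.599, 0.143, 0.168], [0.656, 0.147, 0.171], [0.656, 0.149, 0.176], [0.655, 0.153, 0.186]] [0.15  0.153 0.163 0.169 0.174 0.171 0.165 0.155]
```

The wrist depth shows the fingertips about 40 mm higher than the reported TCP: 0.162 against 0.122, and 0.337 against 0.2955. The same camera puts the mailer top and desk at their stated heights, so the reported TCP height is what is off. The jaws shut above the rod and it didn't move. I'll open, go back 15 mm, lower about 38 mm and watch the force.

```bash
python3 -m crank '[[0,0,0,0,0,0],[0,-1.5,0,0,0,0],[0,0,0,0,0,0],[0,0,0,0,0,0],[0,0,0,0,0,0]]' -0.2 25
python3 -m crank '[[0,0,1,0,0,0],[0,0,1,0,0,0],[0,0,0,0,0,0],[0,0,0,0,0,0],[0,0,0,0,0,0]]'
python3 -m crank '[[0,0,0.9,0,0,0],[0,0,0.9,0,0,0],[0,0,0,0,0,0],[0,0,0,0,0,0],[0,0,0,0,0,0]]'
python3 -m crank '[[0,0,0,0,0,0],[0,0,0,0,0,0],[0,0,0,0,0,0],[0,0,0,0,0,0],[0,0,0,0,0,0]]' 1 25
```

```text
clock: 6.6
position: [0.6278, 0.1433, 0.0444]
tcp_rot: [[0.999, 0.047, 0.0], [0.047, -0.999, -0.0], [0.0, 0.0, -1.0]]
contact_force: [-0.4, -0.2, 0.2]
opening: 0.0452
clock: 7.22
position: [0.628, 0.1434, 0.0247]
tcp_rot: [[0.999, 0.047, 0.0], [0.047, -0.999, -0.0], [0.0, 0.0, -1.0]]
contact_force: [0.3, 0.3, -1.0]
opening: 0.057
clock: 7.85
position: [0.628, 0.1433, 0.0066]
tcp_rot: [[0.999, 0.047, 0.0], [0.047, -0.999, -0.0], [0.0, 0.0, -1.0]]
contact_force: [-0.4, 0.5, 0.2]
opening: 0.0569
clock: 8.48
position: [0.6278, 0.1434, 0.0064]
tcp_rot: [[0.999, 0.047, 0.0], [0.047, -0.999, -0.0], [0.0, 0.0, -1.0]]
contact_force: [-0.4, 0.8, 0.9]
opening: 0.0177
```

Gripped at 17.7 mm. First pull:

```bash
python3 -m crank '[[0,2.1,0,0,0,0],[0,2.1,0,0,0,0],[0,2.1,0,0,0,0],[0,2.1,0,0,0,0],[0,0,0,0,0,0]]'
python3 -m crank '[[0,0,0,0,0,0],[0,0,0,0,0,0],[0,0,0,0,0,0],[0,0,0,0,0,0],[0,0,0,0,0,0]]' 0
python3 - <<'E'
from h import *
np.set_printoptions(precision=4,suppress=True)
snap('wrist','w4',None,1.25)
E
```

```text
clock: 9.1
position: [0.6319, 0.0572, 0.0064]
tcp_rot: [[0.999, 0.045, -0.0], [0.045, -0.999, -0.0], [-0.0, 0.0, -1.0]]
contact_force: [0.8, -0.2, -0.2]
opening: 0.0172
clock: 9.72
position: [0.6318, 0.0596, 0.0064]
tcp_rot: [[0.999, 0.047, 0.0], [0.047, -0.999, -0.0], [0.0, 0.0, -1.0]]
contact_force: [-0.5, 0.2, -0.1]
opening: 0.0476
```

View pics/w4.png

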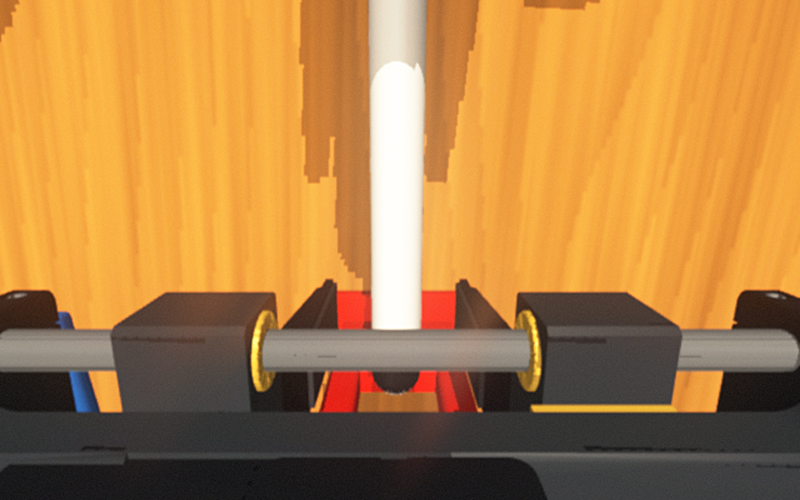

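The tube is drawn centrally into guide_near's notch, with its tip at (397,390) between the prongs. Second pull next, then the third with a 5 mm lift so the tip clears the far guide's floor.

```bash
python3 -m crank '[[0,-4.2,0,0,0,0],[0,-4.2,0,0,0,0],[0,0,0,0,0,0],[0,0,0,0,0,0],[0,0,0,0,0,0]]' 0 25
python3 -m crank '[[0,0,0,0,0,0],[0,0,0,0,0,0],[0,0,0,0,0,0],[0,0,0,0,0,0],[0,0,0,0,0,0]]' 1 25
python3 -m crank '[[0,2.1,0,0,0,0],[0,2.1,0,0,0,0],[0,2.1,0,0,0,0],[0,2.1,0,0,0,0],[0,0,0,0,0,0]]'
python3 -m crank '[[0,0,0,0,0,0],[0,0,0,0,0,0],[0,0,0,0,0,0],[0,0,0,0,0,0],[0,0,0,0,0,0]]' 0
python3 -m crank '[[0,-4.2,0,0,0,0],[0,-4.2,0,0,0,0],[0,0,0,0,0,0],[0,0,0,0,0,0],[0,0,0,0,0,0]]'
python3 - <<'E'
from h import *
snap('scene','s5'); snap('side','d5')
a=cv2.resize(np.load('pics/s5.npz')['im'][150:290,250:390],None,fx=2.8,fy=2.8,interpolation=2)
b=cv2.resize(np.load('pics/d5.npz')['im'][150:290,250:390],None,fx=2.8,fy=2.8,interpolation=2)
cv2.imwrite('pics/c5.png',np.hstack([a,b]))
E
```

```text
clock: 10.4
position: [0.6279, 0.1423, 0.0064]
tcp_rot: [[0.999, 0.046, -0.0], [0.046, -0.999, -0.0], [-0.0, 0.0, -1.0]]
contact_force: [0.2, -0.7, -0.1]
opening: 0.0475
clock: 11.02
position: [0.6279, 0.1432, 0.0064]
tcp_rot: [[0.999, 0.047, 0.0], [0.047, -0.999, -0.0], [0.0, 0.0, -1.0]]
contact_force: [-0.4, -1.2, 0.0]
opening: 0.0175
clock: 11.65
position: [0.6319, 0.0573, 0.0064]
tcp_rot: [[0.999, 0.045, -0.0], [0.045, -0.999, -0.0], [-0.0, 0.0, -1.0]]
contact_force: [-0.2, 0.5, -1.4]
opening: 0.0176
clock: 12.28
position: [0.6317, 0.0596, 0.0064]
tcp_rot: [[0.999, 0.047, -0.0], [0.047, -0.999, -0.0], [-0.0, 0.0, -1.0]]
contact_force: [-0.7, -0.4, -0.3]
opening: 0.047
clock: 12.9
position: [0.628, 0.1423, 0.0064]
tcp_rot: [[0.999, 0.046, 0.0], [0.046, -0.999, -0.0], [0.0, 0.0, -1.0]]
contact_force: [-0.2, -0.3, 0.0]
opening: 0.0475
```

View pics/c5.png

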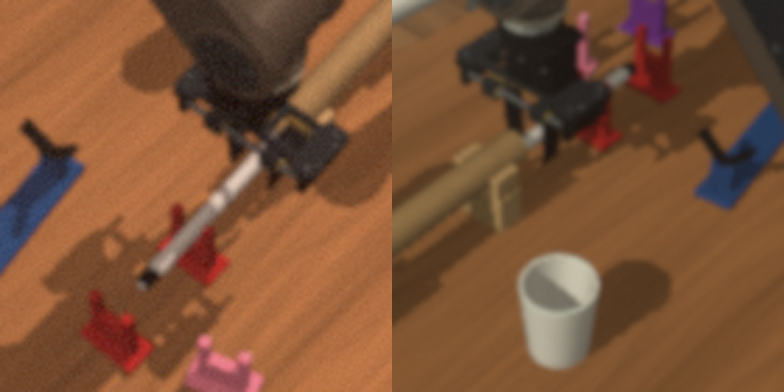

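The tube runs through guide_near with its tip between the guides, at left crop (147,280). Pull 3:

```bash
python3 -m crank '[[0,0,0,0,0,0],[0,0,0,0,0,0],[0,0,0,0,0,0],[0,0,0,0,0,0],[0,0,0,0,0,0]]' 1 25
python3 -m crank '[[0,0,-0.5,0,0,0],[0,0,0,0,0,0],[0,1.4,0,0,0,0],[0,1.4,0,0,0,0],[0,1.4,0,0,0,0]]'
python3 -m crank '[[0,1.4,0,0,0,0],[0,1.4,0,0,0,0],[0,1.4,0,0,0,0],[0,0,0.4,0,0,0],[0,0,0,0,0,0]]'
python3 - <<'E'
from h import *
np.set_printoptions(precision=4,suppress=True)
capture('wrist')
snap('scene','s6'); z=np.load('pics/s6.npz')
print(z['im'][230:300:4,285:300].sum(-1).min(1)); print(observe()['torque'],observe()['contact_force'])
# rod cloud: points z .05-.085 near line
vv,uu=np.mgrid[:400,:640];F=200/np.tan(np.radians(z['fovy'])/2)
P=np.stack([(uu-z['cx'])/F,(vv-z['cy'])/F,np.ones_like(uu)],-1)*z['d'][...,None]@z['rotation'].T+z['eye']
q=P[(abs(P[...,0]-.637)<.03)&(P[...,1]<.03)&(P[...,1]>-.25)&(P[...,2]>.055)&(P[...,2]<.085)]
for y in np.arange(-.2,.03,.01):
    w=q[abs(q[:,1]-y)<.005]
    if len(w): print(round(y,3),len(w),w[:,0].mean(),w[:,2].mean())
E
```

```text
clock: 13.62
position: [0.6278, 0.1433, 0.0064]
tcp_rot: [[0.999, 0.047, 0.0], [0.047, -0.999, -0.0], [0.0, 0.0, -1.0]]
contact_force: [0.2, -0.4, -0.0]
opening: 0.0172
clock: 14.25
position: [0.6298, 0.1, 0.0113]
tcp_rot: [[0.999, 0.046, -0.0], [0.046, -0.999, -0.0], [-0.0, 0.0, -1.0]]
contact_force: [0.6, -0.4, -1.9]
opening: 0.0175
clock: 14.88
position: [0.6315, 0.0596, 0.007]
tcp_rot: [[0.999, 0.047, -0.001], [0.047, -0.999, -0.0], [-0.001, 0.0, -1.0]]
contact_force: [-1.2, -0.8, -1.5]
opening: 0.0176
[347 330 334 319 329 331 256 149 207 169  88 151 179 179 217 213 214 205]
[-0.0532 -0.069   0.0009] [ 0.1915 -0.2969 -2.077 ]
-0.14 3 0.640117400842989 0.06743711890186839
-0.13 21 0.640418226562287 0.06811983122176282
-0.12 24 0.6408163692450837 0.06994675394475611
-0.11 22 0.6408092991877734 0.06933224220851976
-0.1 59 0.6410448591461271 0.06903706286317804
-0.09 29 0.640367308445021 0.06867529939259348
-0.08 21 0.6378666954227631 0.06924273785031858
-0.07 23 0.6385155536464897 0.07011975281105831
-0.06 21 0.6382986004948614 0.07083913928417232
-0.05 22 0.6383203398249061 0.06996063494074937
-0.04 16 0.6373308686361534 0.0704060626434863
-0.03 23 0.6356235130607892 0.06991795986570896
-0.02 21 0.6361964419879784 0.07067314231977966
-0.01 24 0.6359434490197361 0.07019930341142384
0.0 17 0.6355232889459504 0.07067195809552017
0.01 19 0.6347180379329366 0.07169933891716293
0.02 28 0.6288905217833796 0.07107558406328868
```

The tube's tip is at y ≈ -0.136, through the far notch at about the right height. Pull 4:

```bash
python3 -m crank '[[0,0,0,0,0,0],[0,0,0,0,0,0],[0,0,0,0,0,0],[0,-4.2,0,0,0,0],[0,-4.2,0,0,0,0]]' 0 25
python3 -m crank '[[0,0,0,0,0,0],[0,0,0,0,0,0],[0,0,0,0,0,0],[0,0,0,0,0,0],[0,0,0,0,0,0]]' 1 25
python3 -m crank '[[0,1.7,0,0,0,0],[0,1.7,0,0,0,0],[0,1.7,0,0,0,0],[0,1.7,0,0,0,0],[0,1.6,0,0,0,0]]'
python3 -m crank '[[0,0,0,0,0,0],[0,0,0,0,0,0],[0,0,0,0,0,0],[0,0,0,0,0,0],[0,0,0,0,0,0]]' 0
python3 -m crank '[[0,0,-5,0,0,0],[0,0,-5,0,0,0],[0,0,-5,0,0,0],[0,0,-4,0,0,0],[0,0,0,0,0,0]]' -0.2
cat > rod.py <<'E'
from h import *
np.set_printoptions(precision=4,suppress=True)
def cloud(f):
    z=np.load(f'pics/{f}.npz');vv,uu=np.mgrid[:400,:640];F=200/np.tan(np.radians(z['fovy'])/2)
    return np.stack([(uu-z['cx'])/F,(vv-z['cy'])/F,np.ones_like(uu)],-1)*z['d'][...,None]@z['rotation'].T+z['eye']
E
python3 - <<'E'
from rod import *
for n in('wrist','scene'):
  snap(n,n[0]+'7',None,1.25); P=cloud(n[0]+'7')
  q=P[(abs(P[...,0]-.637)<.03)&(P[...,1]<.17)&(P[...,1]>-.27)&(P[...,2]>.045)&(P[...,2]<.085)]
  print(n)
  for y in np.arange(-.26,.17,.02):
    w=q[abs(q[:,1]-y)<.01]
    if len(w): print(round(y,3),len(w),w[:,0].mean(),w[:,2].mean(),w[:,1].min(),w[:,1].max())
E
```

```text
clock: 15.6
position: [0.6279, 0.144, 0.0075]
tcp_rot: [[0.999, 0.046, 0.0], [0.046, -0.999, -0.0], [0.0, 0.0, -1.0]]
contact_force: [0.5, -0.2, 0.7]
opening: 0.0474
clock: 16.23
position: [0.6279, 0.1427, 0.0074]
tcp_rot: [[0.999, 0.046, 0.0], [0.046, -0.999, -0.0], [0.0, 0.0, -1.0]]
contact_force: [0.3, -1.3, 1.0]
opening: 0.017
clock: 16.85
position: [0.6318, 0.058, 0.0074]
tcp_rot: [[0.999, 0.047, 0.0], [0.047, -0.999, -0.0], [0.0, 0.0, -1.0]]
contact_force: [0.1, 0.9, -1.2]
opening: 0.0172
clock: 17.48
position: [0.6317, 0.0597, 0.0074]
tcp_rot: [[0.999, 0.047, 0.0], [0.047, -0.999, -0.0], [0.0, 0.0, -1.0]]
contact_force: [-0.5, 0.5, 0.0]
opening: 0.0475
clock: 18.1
position: [0.6329, 0.0596, 0.2007]
tcp_rot: [[0.999, 0.047, 0.006], [0.047, -0.999, -0.0], [0.006, 0.0, -1.0]]
contact_force: [0.1, 0.5, -0.7]
opening: 0.0568
wrist
-0.1 549 0.6304424459792031 0.0641282707230096 -0.10509072546706451 -0.09000056758141724
-0.08 497 0.6471325289526987 0.06693107274223899 -0.08999266090531914 -0.0700486585495166
-0.06 91 0.6366588089308689 0.06999824900229293 -0.06999627127442075 -0.0624
[... 1873 characters left out ...]
238522318733
0.02 95 0.6352839479631025 0.0652802744853172 0.01008633370418216 0.029884781925310522
0.04 53 0.6361637071545173 0.06921712213893007 0.030376746225910578 0.049058035218449036
0.06 41 0.6323917809773479 0.06843464255918857 0.05005142727863665 0.06946846059937761
0.08 38 0.6318020005895397 0.06913169322360853 0.0700986538050003 0.0899532381403162
0.1 34 0.631378714573568 0.06962574733310324 0.09002452844441267 0.10911052471401561
0.12 35 0.6300139431480043 0.06946592949219545 0.1112066249355459 0.129200728369818
0.14 7 0.628684728415501 0.06755960944354943 0.13120698891495364 0.13486949125747938
0.16 1 0.6476062436871663 0.07463225487503378 0.16932847810266616 0.16932847810266616
```

The tube rests level in both guides with its tail at y=0.138 and tip at -0.2215, so its middle is y≈-0.0415. The tail is 34 mm clear of the mouth. I'll grasp at the middle and lift.

```bash
python3 -m crank '[[-0.1,5,0,0,0,0],[-0.1,5.1,0,0,0,0],[0,0,5,0,0,0],[0,0,5,0,0,0],[0,0,5,0,0,0]]' -0.2 35
python3 -m crank '[[0,0,2.4,0,0,0],[0,0,2.1,0,0,0],[0,0,0,0,0,0],[0,0,0,0,0,0],[0,0,0,0,0,0]]'
python3 -m crank '[[0,0,0,0,0,0],[0,0,0,0,0,0],[0,0,0,0,0,0],[0,0,0,0,0,0],[0,0,0,0,0,0]]' 1 35
python3 -m crank '[[0,0,-1,0,0,0],[0,0,-2,0,0,0],[0,0,-3,0,0,0],[0,0,-3,0,0,0],[0,0,-3,0,0,0]]'
```

```text
clock: 18.82
position: [0.6334, -0.0416, 0.0443]
tcp_rot: [[0.999, 0.047, -0.002], [0.047, -0.999, 0.0], [-0.002, -0.0, -1.0]]
contact_force: [1.2, 0.0, -0.1]
opening: 0.0569
clock: 19.45
position: [0.6348, -0.0416, 0.0032]
tcp_rot: [[0.999, 0.047, 0.001], [0.047, -0.999, -0.0], [0.001, 0.0, -1.0]]
contact_force: [-1.0, -0.5, 0.4]
opening: 0.057
clock: 20.08
position: [0.6346, -0.0416, 0.0024]
tcp_rot: [[0.999, 0.047, 0.0], [0.047, -0.999, -0.0], [0.0, 0.0, -1.0]]
contact_force: [0.1, 0.1, 0.5]
opening: 0.0174
clock: 20.7
position: [0.6343, -0.0415, 0.1239]
tcp_rot: [[0.999, 0.047, -0.0], [0.047, -0.999, -0.0], [-0.0, 0.0, -1.0]]
contact_force: [0.2, 0.5, -1.7]
opening: 0.0176
```

```bash
python3 -m crank '[[0,0,0,0,0,-0.107],[-3,0.3,0,0,0,0],[-3,0.3,0,0,0,0],[-3,0.3,0,0,0,0],[-3,0.3,0,0,0,0]]'
python3 -m crank '[[-3,0.2,0,0,0,0],[-2.9,0.2,0,0,0,0],[0,0,0,0,0,0],[0,0,0,0,0,0],[0,0,0,0,0,0]]'
python3 - <<'E'
from rod import *
snap('wrist','w8',None,1.25); print(observe()['position'],observe()['tcp_rot'][:,0],camera_info('wrist')['eye'])
E
```

```text
clock: 21.32
position: [0.5167, -0.0719, 0.1229]
tcp_rot: [[0.988, 0.153, 0.0], [0.153, -0.988, -0.0], [0.0, 0.0, -1.0]]
contact_force: [-0.0, 0.3, -1.4]
opening: 0.0171
clock: 21.95
position: [0.4608, -0.0848, 0.1225]
tcp_rot: [[0.988, 0.154, 0.0], [0.154, -0.988, -0.0], [0.0, 0.0, -1.0]]
contact_force: [0.2, 0.3, -1.2]
opening: 0.0178
[ 0.4607 -0.0847  0.1224] [0.9881 0.1538 0.0002] [ 0.4495 -0.0201  0.3317]
```

View pics/w8.png

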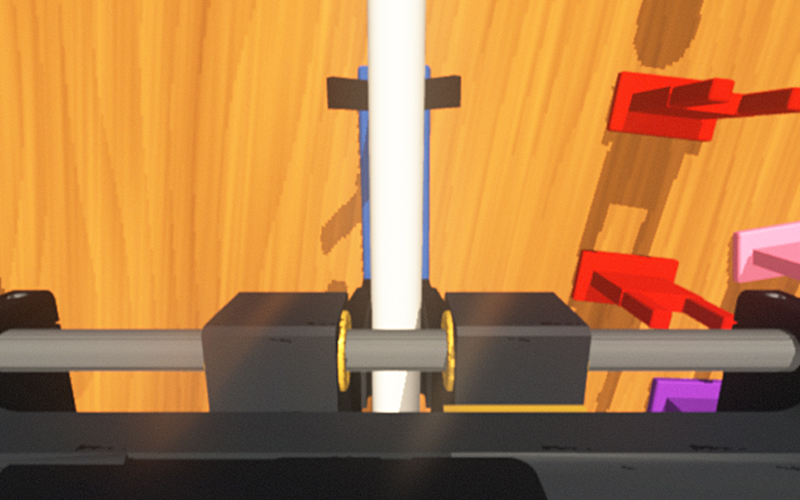

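The tube lies parallel over the stand: the far saddle spans (328..461, 76..108) and the foot's end edge is at v=67. I'll check the along-axis centring.

Run:
```python
from rod import *
c=np.array([.4607,-.0847]); s=np.array([.1538,-.9881]); t=np.array([.9881,.1538])
for n,u,v,h in [('Lt',328,76,.086),('Lb',328,108,.086),('Rt',461,76,.086),('Rb',461,107,.086),('fL',360,67,.01),('fR',430,67,.01)]:
    p=atz('w8',u/1.25,v/1.25,h)[:2]; print(n,p,'along',(p-c)@s,'across',(p-c)@t)
for cam in('scene','side'):
  snap(cam,cam+'8'); P=cloud(cam+'8').reshape(-1,3); al=(P[:,:2]-c)@s; ac=(P[:,:2]-c)@t
  k=(abs(ac)<.035)&(abs(al)<.25)&(P[:,2]>.15)&(P[:,2]<.215); a=np.sort(al[k]); print(cam,k.sum(),'rod ends',a[:4],a[-4:],'across',ac[k&(abs(al)>.12)].mean())
  k=(abs(ac)<.04)&(abs(al)<.14)&(P[:,2]>.03)&(P[:,2]<.095); h,e=np.histogram(al[k],bins=np.arange(-.14,.141,.01)); print(dict(zip(e.round(2).tolist(),h.tolist())))
  k=(abs(ac)<.04)&(abs(al)<.15)&(P[:,2]>.005)&(P[:,2]<.02); a=np.sort(al[k]); print('foot',a[:5],a[-5:])
```

```text
Lt [0.4102 0.0064] along -0.09780424183379742 across -0.035912864304890275
Lb [ 0.4121 -0.0094] along -0.08193296849205495 across -0.036478981749575416
Rt [0.4783 0.017 ] along -0.09781020751151573 across 0.033070785593405164
Rb [0.4812 0.0019] along -0.08243762838679394 across 0.03359761345501292
fL [0.4187 0.0237] along -0.11353138039325483 across -0.024849890135342546
fR [0.4654 0.0309] along -0.11353645405843962 across 0.022473703417105452
scene 689 rod ends [-0.1777 -0.1752 -0.1744 -0.1744] [0.1784 0.179  0.1801 0.1802] across 0.0018317180356122928
{-0.14: 0, -0.13: 0, -0.12: 0, -0.11: 0, -0.1: 28, -0.09: 58, -0.08: 1, -0.07: 0, -0.06: 0, -0.05: 0, -0.04: 0, -0.03: 0, -0.02: 0, -0.01: 0, 0.0: 0, 0.01: 0, 0.02: 0, 0.03: 0, 0.04: 0, 0.05: 0, 0.06: 0, 0.07: 0, 0.08: 69, 0.09: 97, 0.1: 0, 0.11: 0, 0.12: 0, 0.13: 0}
foot [-0.1433 -0.1429 -0.1402 -0.1318 -0.119 ] [0.1263 0.1296 0.1298 0.1314 0.1452]
side 367 rod ends [-0.1838 -0.1825 -0.1812 -0.1811] [0.0983 0.0989 0.0992 0.1085] across -0.0038351135605385646
{-0.14: 0, -0.13: 0, -0.12: 0, -0.11: 38, -0.1: 80, -0.09: 30, -0.08: 0, -0.07: 0, -0.06: 0, -0.05: 0, -0.04: 0, -0.03: 0, -0.02: 0, -0.01: 0, 0.0: 0, 0.01: 0, 0.02: 0, 0.03: 0, 0.04: 0, 0.05: 0, 0.06: 0, 0.07: 35, 0.08: 69, 0.09: 21, 0.1: 0, 0.11: 0, 0.12: 0, 0.13: 0}
foot [-0.1203 -0.1198 -0.1188 -0.1185 -0.1182] [0.1053 0.1056 0.1061 0.1079 0.1087]
```

Centred to about 1 mm both ways. Lowering:

```bash
python3 -m crank '[[-0.1,0,3,0,0,0],[0,0,3,0,0,0],[0,0,3,0,0,0],[0,0,1.6,0,0,0],[0,0,0,0,0,0]]'
python3 -m crank '[[0,0,0.3,0,0,0],[0,0,0.3,0,0,0],[0,0,0.3,0,0,0],[0,0,0.1,0,0,0],[0,0,0,0,0,0]]'
```

```text
clock: 22.72
position: [0.4587, -0.0847, 0.0155]
tcp_rot: [[0.988, 0.154, -0.002], [0.154, -0.988, 0.001], [-0.002, -0.001, -1.0]]
contact_force: [0.3, -0.3, -1.4]
opening: 0.0171
clock: 23.35
position: [0.4593, -0.085, 0.0065]
tcp_rot: [[0.988, 0.154, 0.0], [0.154, -0.988, -0.0], [0.0, 0.0, -1.0]]
contact_force: [0.9, 0.2, 0.1]
opening: 0.0173
```

```bash
python3 -m crank '[[0,0,0.1,0,0,0],[0,0,0,0,0,0],[0,0,0,0,0,0],[0,0,0,0,0,0],[0,0,0,0,0,0]]'
```

```text
clock: 23.98
position: [0.4599, -0.0851, 0.0058]
tcp_rot: [[0.988, 0.153, 0.002], [0.153, -0.988, -0.001], [0.002, 0.001, -1.0]]
contact_force: [4.3, 1.4, 5.5]
opening: 0.0173
```

Upward force of 5.5 N: it is seated. I'll release gently (open partly), rise straight up, and look.

```bash
python3 -m crank '[[0,0,0,0,0,0],[0,0,0,0,0,0],[0,0,0,0,0,0],[0,0,0,0,0,0],[0,0,0,0,0,0]]' 0
python3 -m crank '[[0,0,-2,0,0,0],[0,0,-4,0,0,0],[0,0,-5,0,0,0],[0,0,-5,0,0,0],[0,0,-5,0,0,0]]'
python3 -m crank '[[3,-4,0,0,0,0],[3,-4,0,0,0,0],[3,-4,0,0,0,0],[0,0,0,0,0,0],[0,0,0,0,0,0]]'
python3 - <<'E'
from rod import *
c=np.array([.4607,-.0847]); s=np.array([.1538,-.9881]); t=np.array([.9881,.1538])
for cam in('scene','side'):
  snap(cam,cam+'9'); P=cloud(cam+'9').reshape(-1,3); al=(P[:,:2]-c)@s; ac=(P[:,:2]-c)@t
  k=(abs(ac)<.035)&(abs(al)<.25)&(P[:,2]>.05)&(P[:,2]<.085)&((abs(al)<.075)|(abs(al)>.105)); a=np.sort(al[k]); print(cam,k.sum(),'ends',a[:4],a[-4:])
  for y in(-.17,-.15,-.12,-.06,0,.06,.12,.15,.17):
    w=k&(abs(al-y)<.008); print(y,w.sum(),ac[w].mean() if w.any() else '',P[w,2].mean() if w.any() else '')
a=cv2.resize(np.load('pics/scene9.npz')['im'][100:350,150:450],(400,333),interpolation=2)
b=cv2.resize(np.load('pics/side9.npz')['im'][70:320,170:470],(400,333),interpolation=2)
cv2.imwrite('pics/c9.png',np.hstack([a,b]))
E
```

```text
clock: 24.6
position: [0.459, -0.085, 0.0054]
tcp_rot: [[0.988, 0.153, -0.0], [0.153, -0.988, -0.0], [-0.0, 0.0, -1.0]]
contact_force: [-0.7, -0.2, -0.1]
opening: 0.0472
clock: 25.22
position: [0.4587, -0.0848, 0.2172]
tcp_rot: [[0.988, 0.153, 0.0], [0.153, -0.988, -0.0], [0.0, 0.0, -1.0]]
contact_force: [0.4, -0.6, 0.0]
opening: 0.0479
clock: 25.85
position: [0.5291, 0.0473, 0.2151]
tcp_rot: [[0.988, 0.154, -0.001], [0.154, -0.988, -0.0], [-0.001, 0.0, -1.0]]
contact_force: [0.1, 0.3, -0.5]
opening: 0.0473
scene 575 ends [-0.1749 -0.1748 -0.1721 -0.1712] [0.1791 0.1795 0.1795 0.1805]
-0.17 19 0.0004601226584610256 0.07147299678139399
-0.15 28 8.001983835160574e-05 0.07131595131460482
-0.12 27 0.0001906070481262626 0.07181015649049181
-0.06 30 0.0005820006285138458 0.07077283651285067
0 32 0.0018053559094600839 0.07177099269335013
0.06 33 0.0020553873891850896 0.070509548383823
0.12 37 0.002923340085798691 0.07183322584929042
0.15 37 0.002958460130383787 0.07177119819135643
0.17 38 0.0034623125565228946 0.0715711435361022
side 323 ends [-0.1805 -0.1804 -0.1803 -0.1794] [0.1666 0.168  0.1695 0.1721]
-0.17 28 -0.0047141885895629525 0.06814956842454829
-0.15 23 -0.004840645824689282 0.06911572221144446
-0.12 21 -0.0041752782329453186 0.06890123512723412
-0.06 16 -0.004789041193138542 0.06813146510926718
0 15 -0.003971686726684259 0.06931879539900507
0.06 19 -0.0026044385601458704 0.06826094392970926
0.12 14 -0.002659027889399369 0.0690193184098978
0.15 13 -0.0030800510817563078 0.06878866142585457
0.17 10 -0.0026600262333097494 0.0684008709637647
```

View pics/c9.png

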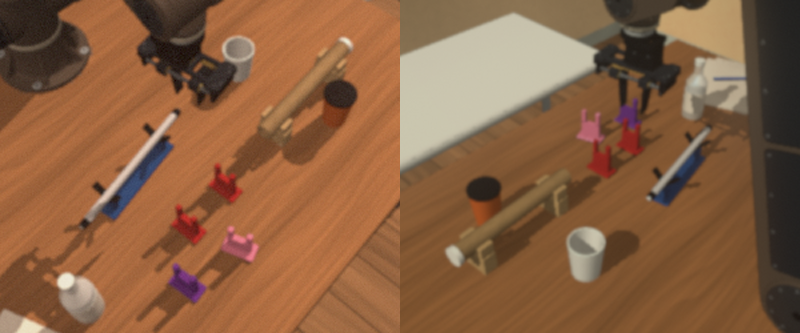

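```bash
python3 -c "
from station import *
print(abs(observe()['dq']).max(), finish_job())"
```

```text
the job is handed in; nothing more can be done
0.007610218289001883 None
```

The aluminium tube is out of the mailer and lying in both V saddles of the blue stand, released. I handed the job in at about 26 s. I drew it out in four pulls through the notches of both red guides, then gripped it at its middle, lifted it out and laid it down.

**Last checks:**
- **Level:** depth readings along the tube agree within about 1.5 mm in each camera.
- **Centring:** the tube's middle is about 1–2 mm from the stand's middle. Each camera shows a few mm of bias on its own, but the tube agrees with the saddles within each view.
- **Bystanders:** the bottle and both cups look to be standing where they were. I judged this by eye in the last picture and did not measure it.
- **Arm:** it was at rest and clear of everything when I handed in.

**What went wrong:** the first grasp missed, and the jaws closed above the tube without moving it. The wrist camera's depth put the fingertips about 40 mm higher than the reported tool height. I lowered the later grasps to match, and they all held, with the jaws stopping at 17–18 mm on the 18 mm tube.

**Disagreements:** the scene and side cameras differed by about 10 mm from each other on the fixed parts, so I positioned everything from the wrist camera.

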